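# Refit the sprung guide roller in the bench sander's fork

### The arm

A 7-joint arm with a two-finger parallel gripper is mounted at the origin on the work surface. World frame = base frame: x ahead of the robot, y to its left, z up, the work surface at z = 0. Lengths are in m, angles in rad, forces in N, time in s.
With the tool pointing down it reaches from about 0.4 to 0.85 m from the base axis. Payload 4.4 kg.
Tool frame: the origin (TCP) lies midway between the tips of the shut fingers; the grasp point (between the pads) lies 19 mm behind it (arm.grip_depth is the distance from the TCP to the grasp point, in m); z points along the fingers, x is the direction in which the jaws open and shut, and the axes are right-handed (so a half turn about z gives the same grasp; the last joint's range is limited). The gripper opens to 94 mm and grips with 3 to 60 N. Pads are 16 mm wide; open, the fingers measure 119 mm over their backs; the gripper's body (75 mm by 177 mm) begins 78 mm behind the grasp point.
Start: joints at [1.054, 0.628, 0.038, 1.517, -0.027, 0.996, -0.02], TCP at [0.283, -0.585, 0.168] pointing down, gripper open.
Joint ranges: [-3.06, 3.06], [-0.37, 2.12], [-1.25, 1.32], [0.18, 2.47], [-1.1, 4.24], [0.23, 1.98], [-2.94, 2.94]. Speed limits (rad/s): [2.57, 2.57, 3.14, 3.14, 3.14, 3.14, 3.14].

### API

Orientations are given as [roll, pitch, yaw] about the fixed x, y, z axes, in that order (R = Rz(yaw) Ry(pitch) Rx(roll)).
In Python, from workcell import arm gives the robot as it stands. The module is installed in compiled form; this text tells all that it offers.
- The arm moves only by the tool carry_out, never from a script. Its argument "moves" is one flat list of numbers, 7 for each row, row after row: the shift along the tool's x, y, z in mm, then the turn, a rotation vector about the tool's x, y, z in rad, then the closure, from 0 (fully open) to 1 (shut). In form: [x, y, z, ax, ay, az, claw, x, y, z, ax, ay, az, claw, ...]. A call has 1 to 10 rows; each row is the pose to reach, as a shift and turn from the pose commanded when the call began, along the tool's axes at that moment; what a row does not reach only later rows make up. A row lasts 1/8 s, in which the tool goes at most 62.5 mm and 10.7 degrees, less where a joint would pass 70% of its speed; a pose out of reach is approached as far as the arm can. A call with a gripper value outside its range is refused whole. The fingers move at their own pace and stop on an object; "newtons" is the grip in N (left out, the last holds). Time passes only in rows, so rows that repeat a pose let the fingers close. It gives the time, the measured TCP pose, the force and the opening at its end, in the units of the state.
- arm.state(): the state, without advancing time (a new reading comes with each control period).
- arm.camera(name): name is "scene" or "top"; returns a dict with "img" (384x512x3 uint8, red, green, blue), "camera_matrix" (3x3 intrinsics, pixels), "R" (3x3) and "t" (3): a world point X has camera coordinates R X + t. Camera axes: x right, y down, z forward; pixel columns grow to the right and rows downward; lengths in m; the calibration is good to about 2 mm. A picture is of the moment at which its call begins. There is no depth.
- arm.sign_off(): hands the job in, once; it reports no verdict.
The state is a dict: "time_s": time; "joint_positions": joint angles; "joint_velocities": joint speeds; "effort": joint torques, N m; "tool_pos": TCP position; "orientation": TCP orientation; "ft_force": force on the tool from outside, world axes, zero at the start; "moment": the same for the moment, N m; "grip_width": finger opening in m.
Only numpy, scipy, OpenCV 4.12 (cv2) and the standard library are available. Lean on these libraries where they do the work, as an engineer would, in place of code of your own. Each camera call takes 0.05 s, during which the arm holds its last target. There are 200 camera calls.

### The job

Put the sprung roller back into the bench sander: take it from its wooden rest, press its red sprung pin against the tall cheek of the fork so that the roller shortens enough to go between the two cheeks, slide it down until it finds the sockets, and let it spring out so that both of its ends sit fully in their sockets and it lies level. Keep hold of it until both ends are in, then let go. The height of the sockets is not the same on every machine, so feel for them, and press gently on the fork throughout. Leave the sanding block, the caliper and the glue bottle where they are.

Things in the scene. Friction and masses are not known exactly. Their poses are not given: they have to be found in the camera images.
- fork: Grey bench-sander base, 110 x 200 x 18 mm (22 mm high in its middle), fixed; blue motor beyond the tall cheek (y 115 to 220, top 110 mm high). Origin: centre of the underside, midway between two aluminium cheeks; y points to the tall cheek, z up. Cheeks: 44 mm wide in x, inner faces at y = +62 and -62, outer +80 and -80. The robot cannot shift them. Do not load the fork with more than 20 N.
- tall_guide (a point): Floor of the tall cheek's upright guide groove (fork y = +65), 72 mm above the fork's origin; fork axes. Groove: 15 mm wide in x, 3 mm deep, flared at the open top. In its floor is a socket 15 wide, 15 high, 9 mm deep; its middle is up to 12 mm above or below this point, by a setting that is not measured: feel for it. The groove runs on below. The cheek's top is 60 mm above the socket's middle.
- low_guide (a point): The same point on the low cheek (fork y = -65), with the same groove and socket, at the same unmeasured height as the tall cheek's socket. This cheek's top is only 12 mm above the socket's middle, so the stub end can pass over it while the pin already leans on the tall cheek.
- drum_centre (a point): Centre of the roller's black rubber drum, on its axis: grasp here, across the axis. Drum 30 mm diameter, 102 mm long; roller about 0.16 kg. y points along the axis to the yellow-banded end with the red sprung pin. It lies level in its rest, 48 mm above the table. Seated, this point is at about y = -8 mm in the fork's frame.
- pin_tip (a point): Round tip of the red sprung pin (10 mm diameter), 84 mm from drum_centre when free. It can be pushed in by 25 mm at most; the spring pushes out with 1.5 N plus 150 N/m (about 5 N at 22 mm). More than 20 mm must be pushed in for the roller to fit between the groove floors (130 mm apart); seated, 2 mm stay pushed in.
- stub_tip (a point): Round tip of the rigid steel stub (10 mm diameter, 15 mm long) at the other end, on the axis, 66 mm from drum_centre. It belongs in the low cheek.
- rest: Wooden rest fixed to the table: a board 75 x 115 x 12 mm with two V notches 88 mm apart that carry the drum near its ends, up to 54 mm high. Origin: centre of its underside; y along the notches' line (the roller's axis).
- block_centre (a point): Bystander: wooden sanding block with a cork sole, 60 x 110 x 30 mm; its centre.
- caliper_centre (a point): Bystander: steel caliper lying flat, 200 mm long, up to 8 mm high; the middle of its beam.
- glue_centre (a point): Bystander: glue bottle, 54 mm diameter, 140 mm high, upright; its centre.
Mind the look-alikes: they are no part of the job. Of the things like the part that bears drum_centre, leave any that is green or white; of the rest the larger one is meant.

How it is judged:
By the outcome, as a careful person would: the job done as asked, in the order asked, and still so for the second after the job is handed in, with the robot touching nothing.
It also fails if it takes over 51 s, if anything falls off the work surface, if the arm or the gripper's body presses on something with over 40 N, if the wrist force passes 120 N, or if a joint passes its speed limit or range.

## Working session

There is one attempt and no reset: what is moved stays moved. The work goes in short steps, Python scripts to look and compute and a tool call to move; the robot and the scene stay as the last step left them, time stands still between calls to the robot, and variables do not carry over. Pictures are saved under pics/ and viewed, about 8 in all and at most 12, crops included, and the job is handed in when it is done.

Besides the shell and the picture viewer there is one more tool, called after "Call:" as name(argument=value, ...) on one line, values as JSON. carry_out: Moves the arm, as the interface text tells. Its arguments: {"type":"object","properties":{"moves":{"type":"array","items":{"type":"number"}},"newtons":{"type":"number"}},"required":["moves"]}

```bash
mkdir -p pics
python3 - <<'E'
from workcell import arm
import cv2,pickle
s=arm.state();print(s, arm.grip_depth)
for n in("scene","top"):
    c=arm.camera(n);pickle.dump(c,open(n+".pkl","wb"))
    print(n,c["camera_matrix"].tolist(),c["R"].tolist(),c["t"])
    cv2.imwrite(f"pics/{n}0.png",cv2.resize(c["img"][:,:,::-1],(768,576),interpolation=cv2.INTER_CUBIC))
E
```

```text
{'time_s': 0.0, 'joint_positions': array([ 1.05421058,  0.62929937,  0.03845407,  1.51837803, -0.02699896,
        0.99627149, -0.02000809]), 'joint_velocities': array([ 3.63932492e-04, -2.07188681e-04,  7.13488494e-05,  9.08817709e-04,
        2.99797421e-04,  2.39756087e-03, -3.95920600e-04]), 'effort': array([-7.50641925e-05, -5.49745810e+01,  1.14301857e+00, -1.86634487e+01,
       -5.22515760e-02,  2.36208824e-02,  1.56301799e-04]), 'tool_pos': array([ 0.28288582, -0.58439965,  0.1668815 ]), 'orientation': array([ 3.14156276e+00,  1.83767656e-03, -1.12002816e+00]), 'ft_force': array([-0.35008928, -0.82374976, -0.09427226]), 'moment': array([-0.00564294, -0.06486846,  0.02987976]), 'grip_width': 0.09434785807704818} 0.0188
scene [[374.86698434841406, 0.0, 256.84542394957396], [0.0, 374.86698434841406, 187.0423390838952], [0.0, 0.0, 1.0]] [[0.5526562726208839, 0.8333794166320001, -0.007056363574707834], [0.5397156830347427, -0.3643388455807209, -0.7589230442457582], [-0.6350417512409186, 0.4156151507524899, -0.6511420894442722]] [-0.24109341 -0.23412777  1.43871233]
top [[487.2762191575435, 0.0, 259.79445513822134], [0.0, 487.2762191575435, 189.5973400813934], [0.0, 0.0, 1.0]] [[0.016401263461446384, -0.9998632057053637, 0.002137389403592949], [-0.9900689829074891, -0.01653903732567838, -0.1396061221038314], [0.1396223751459567, 0.0001735538365632631, -0.990204808227908]] [-0.04214908  0.4936285   1.20727117]
```

View pics/scene0.png

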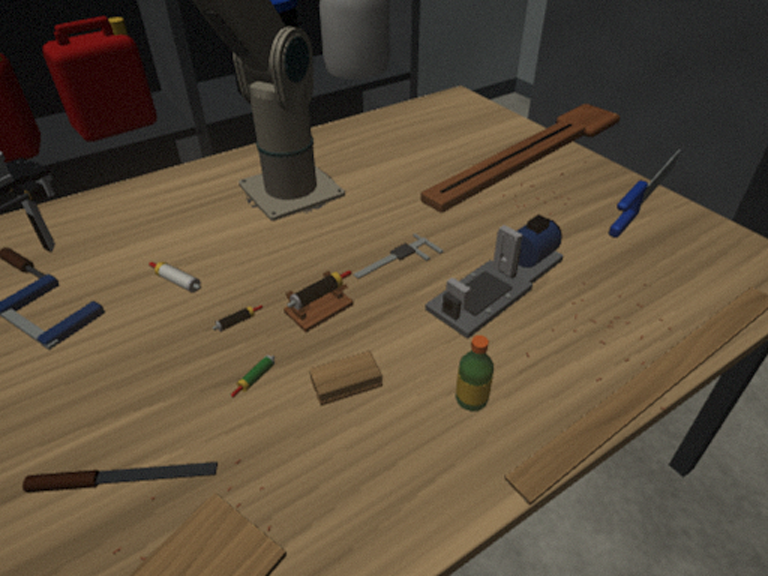

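View pics/top0.png

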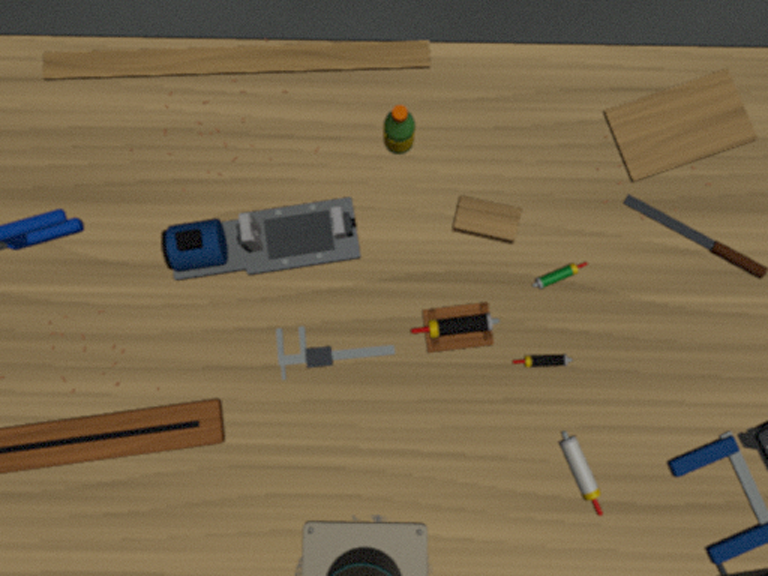

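The scene shows four rollers. In top-view pixels they are: large black in the rest (455,325), small black (545,360), green (558,275) and white (580,470). The one meant is the large black roller in the rest, since green and white are excluded and the other black one is smaller. I'll confirm it in a crop.

Run:
```python
import cv2,pickle,numpy as np
t=pickle.load(open("top.pkl","rb"))["img"];s=pickle.load(open("scene.pkl","rb"))["img"]
f=lambda i,x,y,w,h,W,H:cv2.resize(i[y:y+h,x:x+w,::-1],(W,H),interpolation=cv2.INTER_CUBIC)
a=f(t,100,125,144,66,792,363)   # fork x5.5
b=f(t,270,195,64,43,396,266)
c=f(s,275,140,108,72,396,264)
b=b[:264]
cv2.imwrite("pics/crop.png",np.vstack([a[:334],np.hstack([b,c])]))
```

```text
(no output)
```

View pics/crop.png

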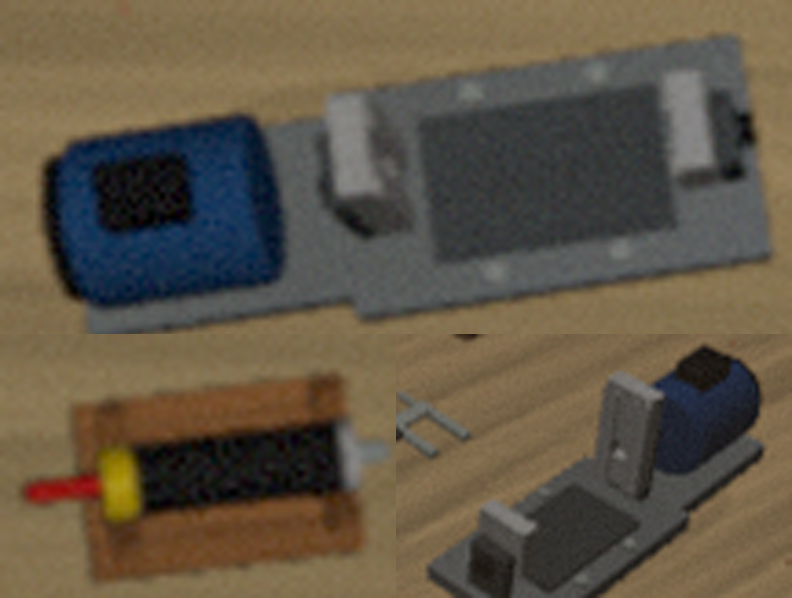

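The crop confirms it: the large black drum in the wooden rest has its yellow band and red pin on the left (pin tip ≈(27,491)) and the stub tip at ≈(390,452). The fork's tall cheek top is at ≈(355,145), the low cheek top at ≈(689,127), and the base corners at (738,36), (772,258) and (360,320).

```bash
cat > h.py <<'E'
import numpy as np,pickle,cv2
from scipy.spatial.transform import Rotation as Ro
from scipy.optimize import least_squares
C={n:pickle.load(open(f"{n}.pkl","rb")) for n in("scene","top")}
def ray(n,uv,z):
    c=C[n];d=c["R"].T@np.linalg.solve(c["camera_matrix"],[*uv,1.]);o=-c["R"].T@c["t"]
    return o+d*(z-o[2])/d[2]
def proj(n,X):
    c=C[n];p=c["camera_matrix"]@(c["R"]@X+c["t"]);return p[:2]/p[2]
T=lambda u,v:(100+u/5.5,125+v/5.5)
B=lambda u,v:(270+u/6.1875,195+(v-334)/6.186)
S=lambda u,v:(275+(u-396)/3.667,140+(v-334)/3.667)
E
python3 - <<'E'
from h import *
p=ray("top",B(27,491),.048);s=ray("top",B(390,452),.048);d=p-s
print("pin",p,"stub",s,"len",np.linalg.norm(d),"yaw",np.arctan2(-d[0],d[1]),"ctr",s+d*66/150)
# red mask in scene for check
im=C["scene"]["img"].astype(int)
for n in C:
    h=cv2.cvtColor(C[n]["img"],cv2.COLOR_RGB2HSV);m=((h[...,0]>20)&(h[...,0]<33)&(h[...,1]>150)&(h[...,2]>80)).astype('uint8')
    k,l,st,ce=cv2.connectedComponentsWithStats(m)
    for i in range(1,k):
        if st[i,4]>8: print(n,ce[i],st[i,4],ray(n,ce[i],.050))
obs=[("top",T(738,36),(55,-100,18,0)),("top",T(772,258),(-55,-100,18,0)),("top",T(360,320),(-55,100,18,0)),
("top",T(355,145),(0,71,132,1)),("top",T(689,127),(0,-71,84,1)),
("scene",S(636,383),(0,71,132,1)),("scene",S(508,518),(0,-71,84,1)),("scene",S(428,571),(-55,-100,18,0))]
def X(q,o): 
    c,s_=np.cos(q[2]),np.sin(q[2]);x,y,z,k=np.array(o)/1000
    return np.array([q[0]+c*x-s_*y,q[1]+s_*x+c*y,z+o[3]*q[3]])
f=lambda q:np.concatenate([proj(n,X(q,o))-uv for n,uv,o in obs])
r=least_squares(f,[.6,.15,0.1,0])
print("fork",r.x,"\n",r.fun.reshape(-1,2).round(1))
E
```

```text
pin [ 0.41531057 -0.07165342  0.048     ] stub [ 0.43354673 -0.21836273  0.048     ] len 0.14783835083995822 yaw 0.12366699514480418 ctr [ 0.42552282 -0.15381064  0.048     ]
scene [76.44827586 12.65517241] 29 [-1.59229573 -0.0405003   0.05      ]
scene [105.05882353 177.82352941] 17 [ 0.19339817 -0.38443052  0.05      ]
scene [223.95833333 184.16666667] 24 [ 0.41868149 -0.1034408   0.05      ]
scene [166.4 206.3] 10 [ 0.41215593 -0.28110149  0.05      ]
scene [310.56081081 260.89864865] 148 [ 0.7765822  -0.07354674  0.05      ]
scene [161.64285714 255.75      ] 28 [ 0.56629415 -0.35924013  0.05      ]
top [272.13888889  94.30555556] 36 [ 0.74169826 -0.06183928  0.05      ]
top [382.625      178.91666667] 24 [ 0.52452404 -0.34377571  0.05      ]
top [288.94285714 218.61428571] 70 [ 0.42016979 -0.10793     0.05      ]
top [351.76470588 240.55882353] 34 [ 0.36821972 -0.26425399  0.05      ]
top [394.89130435 329.76086957] 46 [ 0.1550157  -0.36652102  0.05      ]
fork [ 0.58172354  0.12464004  0.17743486 -0.00489489] 
 [[ 0.  -1.5]
 [ 0.3 -1.2]
 [-1.2 -0.3]
 [-0.   0.1]
 [-0.5 -1.4]
 [-1.8  0.8]
 [-0.6 -0.7]
 [-1.4 -3.6]]
```

```bash
cat >> h.py <<'E'
def go(p,yaw,tilt=0):
    from workcell import arm
    s=arm.state();R=Ro.from_euler("xyz",s["orientation"])
    t=Ro.from_euler("xyz",[np.pi+tilt,0,yaw])
    print("t",s["time_s"],"pos",s["tool_pos"].round(4),"rpy",s["orientation"].round(3),"shift mm",R.inv().apply(np.array(p)-s["tool_pos"]).round(4)*1000,"rot",(R.inv()*t).as_rotvec().round(4))
E
python3 - <<'E'
from h import *
a,b,c=[ray("top",T(*q),.018) for q in((738,36),(772,258),(360,320))]
print(a,b,c,np.linalg.norm(a-b),np.linalg.norm(b-c),"yaw",np.arctan2(-(c-b)[0],(c-b)[1]),np.arctan2((a-b)[1],(a-b)[0]),"ctr",(a+c)/2)
m=(C["top"]["img"].max(2)<60).astype('uint8');m[:205]=0;m[230:]=0;m[:,:285]=0;m[:,335:]=0
k,l,st,ce=cv2.connectedComponentsWithStats(m)
i=1+st[1:,4].argmax();print(st[i],ce[i]);ys,xs=np.nonzero(l==i)
P=np.array([ray("top",q,.055) for q in zip(xs,ys)]);print("drum",P.mean(0),P.min(0),P.max(0));v=np.linalg.svd(P-P.mean(0))[2][0];print("yaw",np.arctan(-v[0]/v[1]))
go([.424,-.153,.11],.122)
E
```

```text
[0.64948256 0.03583425 0.018     ] [0.54213966 0.01723296 0.018     ] [0.50929179 0.21033027 0.018     ] 0.10894267412142916 0.19587127106540292 yaw 0.16849753002177684 0.1715845758733171 ctr [0.57938718 0.12308226 0.018     ]
[291 209  35  15 364] [308.26923077 216.21428571]
drum [ 0.42654656 -0.15566908  0.055     ] [ 0.40902206 -0.1972781   0.055     ] [ 0.44517552 -0.11263614  0.055     ]
yaw 0.13519482732415058
t 0.1 pos [ 0.2829 -0.5845  0.1669] rpy [ 3.142e+00  2.000e-03 -1.120e+00] shift mm [-326.8 -315.    57.5] rot [-1.000e-03  1.500e-03 -1.242e+00]
```

Call:
carry_out(moves=[-327,-315,57,0,0,-1.245,0,-327,-315,57,0,0,-1.245,0,-327,-315,57,0,0,-1.245,0,-327,-315,57,0,0,-1.245,0,-327,-315,57,0,0,-1.245,0,-327,-315,57,0,0,-1.245,0,-327,-315,57,0,0,-1.245,0,-327,-315,57,0,0,-1.245,0,-327,-315,57,0,0,-1.245,0,-327,-315,57,0,0,-1.245,0], newtons=35)

```text
time_s: 1.35
tool_pos: [0.4238, -0.1549, 0.1107]
orientation: [3.141, 0.001, 0.123]
ft_force: [-0.0, -0.8, 0.6]
grip_width: 0.0941
```

Run:
```python
from h import *
from workcell import arm
go([.4255,-.154,.029],.127)
f=lambda i,x,y,w,h,W,H:cv2.resize(i[y:y+h,x:x+w,::-1],(W,H),interpolation=cv2.INTER_CUBIC)
a=arm.camera("top")["img"];b=arm.camera("scene")["img"]
cv2.imwrite("pics/near.png",np.hstack([f(a,255,170,100,100,400,400),f(b,160,130,100,100,400,400)]))
```

```text
t 1.35 pos [ 0.4238 -0.1549  0.1107] rpy [3.141e+00 1.000e-03 1.230e-01] shift mm [ 1.8 -0.7 81.7] rot [ 0.0007  0.0005 -0.0038]
```

View pics/near.png

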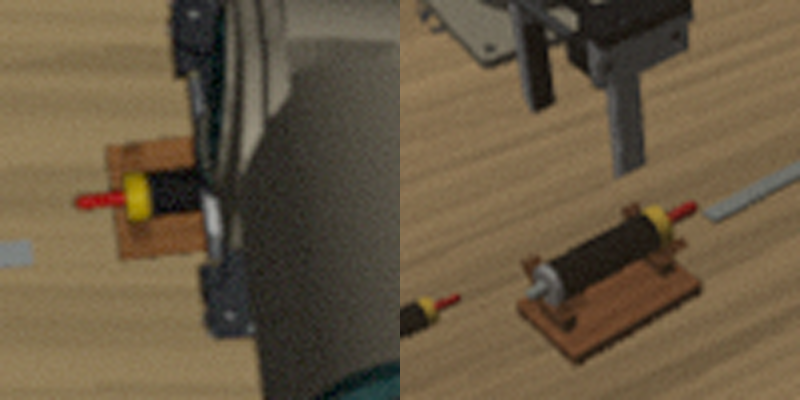

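The view shows the open jaws straddling the drum's middle (top panel ≈(205,200)), clear of the rest notches. Next I descend and grip.

Call:
carry_out(moves=[2,-1,45,0,0,-0.004,0,2,-1,75,0,0,-0.004,0,2,-1,82,0,0,-0.004,0,2,-1,82,0,0,-0.004,0,2,-1,82,0,0,-0.004,1,2,-1,82,0,0,-0.004,1,2,-1,82,0,0,-0.004,1,2,-1,82,0,0,-0.004,1,2,-1,82,0,0,-0.004,1,2,-1,82,0,0,-0.004,1], newtons=40)

```text
time_s: 2.7
tool_pos: [0.4262, -0.1522, 0.0288]
orientation: [-3.142, 0.0, 0.129]
ft_force: [0.0, -0.3, -0.3]
grip_width: 0.0372
```

Call:
carry_out(moves=[0,0,0,0,0,0,1,0,0,0,0,0,0,1,0,0,0,0,0,0,1,0,0,-30,0,0,0,1,0,0,-80,0,0,0,1,0,0,-130,0,0,0,1,0,0,-130,0,0,0,1])

```text
time_s: 3.58
tool_pos: [0.4289, -0.1531, 0.1619]
orientation: [3.138, -0.007, 0.129]
ft_force: [0.1, -0.8, 0.7]
grip_width: 0.0004
```

Run:
```python
from h import *
from workcell import arm
go([.55,.02,.16],.17)
for n in("scene","top"):
    c=arm.camera(n);h=cv2.cvtColor(c["img"],cv2.COLOR_RGB2HSV)
    cv2.imwrite(f"pics/l{n}.png",cv2.resize(c["img"][100:260,150:390,::-1],None,fx=1.66,fy=1.66,interpolation=cv2.INTER_CUBIC))
cv2.imwrite("pics/lift.png",np.hstack([cv2.imread("pics/lscene.png"),cv2.imread("pics/ltop.png")]))
```

```text
t 3.575 pos [ 0.4289 -0.1531  0.1619] rpy [ 3.138 -0.007  0.129] shift mm [ 142.3 -156.1    2.3] rot [ 0.0037 -0.0068 -0.0415]
```

View pics/lift.png

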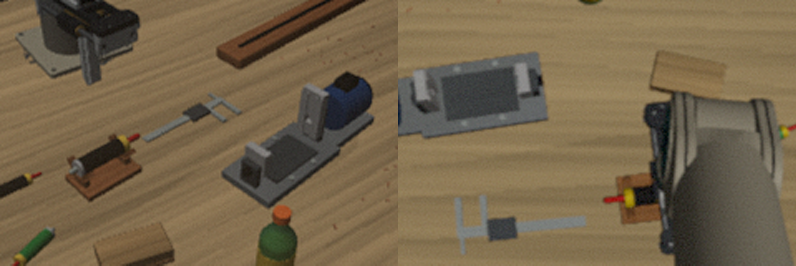

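The grasp missed: the fingers shut to 0 and the roller still lies in its rest (scene panel ≈(100,160)). I'll check the geometry before trying again.

Run:
```python
from h import *
from workcell import arm
for s in(-1,1):
    X=np.array([.4238,-.1549,.1107])+s*.047*np.array([np.cos(.123),np.sin(.123),0])
    print("near crop px",(proj("scene",X)-[160,130])*4+[400,0], (proj("top",X)-[255,170])*4)
D=pickle.load(open("scene.pkl","rb")),pickle.load(open("top.pkl","rb"))
N={n:arm.camera(n) for n in("scene","top")}
def yel(i,box):
    h=cv2.cvtColor(i,cv2.COLOR_RGB2HSV);m=((h[...,0]>20)&(h[...,0]<33)&(h[...,1]>150)&(h[...,2]>80));
    y,x=np.nonzero(m);k=(x>box[0])&(x<box[1])&(y>box[2])&(y<box[3]);return np.array([x[k].mean(),y[k].mean()])
us=yel(N["scene"]["img"],(210,240,170,200));ut=yel(N["top"]["img"],(275,300,205,235));print(us,ut)
P=[]
for n,u in(("scene",us),("top",ut)):
    c=C[n];P.append(c["camera_matrix"]@np.c_[c["R"],c["t"]])
def tri(a,b):
    X=cv2.triangulatePoints(P[0],P[1],a.reshape(2,1),b.reshape(2,1));return (X[:3]/X[3]).ravel()
print(tri(us,ut), tri(yel(C["scene"]["img"],(210,240,170,200)),yel(C["top"]["img"],(275,300,205,235))))
```

```text
near crop px [550.75026423 148.91156237] [230.8449222  260.41037959]
near crop px [629.12377288 213.41327777] [211.71777119 103.29984567]
[223.875 184.125] [289.01428571 218.5       ]
[ 0.42073332 -0.10689811  0.05307044] [ 0.42051643 -0.1066788   0.05264538]
```

Run:
```python
from h import *
from workcell import arm
s=arm.state();p=s["tool_pos"];print(p,s["grip_width"])
im=arm.camera("scene")["img"]
for dz in(0,.019,.03,.05): print(dz,proj("scene",p+[0,0,dz]), (proj("scene",p+[0,0,dz])-[150,80])*6)
cv2.imwrite("pics/tip.png",cv2.resize(im[80:200,150:250,::-1],(500,600),interpolation=cv2.INTER_CUBIC))
print((proj("scene",p)-[150,80])*5)
```

```text
[ 0.42497017 -0.15204873  0.15757843] 0.00038807366767115606
0 [206.74405692 161.27081883] [340.46434151 487.62491299]
0.019 [206.06764623 155.49264567] [336.40587741 452.95587401]
0.03 [205.66826201 152.08094436] [334.00957206 432.48566617]
0.05 [204.92700535 145.74883067] [329.56203209 394.49298399]
[283.72028459 406.35409416]
```

View pics/tip.png

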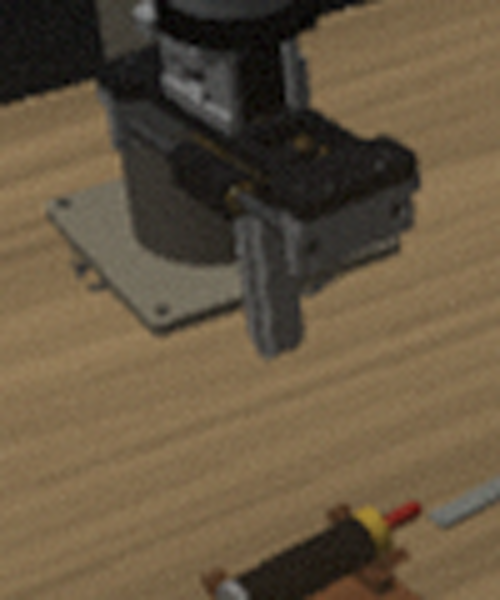

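The crop shows the shut fingertips at crop pixel (275,352), but the reported TCP projects to (284,406). So the real tips sit about 35 mm higher than reported, and the earlier picture gives the same offset (about 33 mm). That also explains the miss, with the tips at about 63 mm (the drum's top). I'll reopen, go down to the height already shown to be safe, then continue in small steps while watching the force.

Call:
carry_out(moves=[0,0,0,0,0,0,0,0,0,0,0,0,0,0,0,0,0,0,0,0,0,0,0,0,0,0,0,0,1,1.5,10,0,0,0,0,1,1.5,30,0,0,0,0,1,1.5,65,0,0,0,0,1,1.5,100,0,0,0,0,1,1.5,126,0,0,0,0,1,1.5,128,0,0,0,0])

```text
time_s: 5.08
tool_pos: [0.4257, -0.1531, 0.029]
orientation: [-3.14, 0.004, 0.129]
ft_force: [-0.4, 0.8, 0.1]
grip_width: 0.0932
```

Call:
carry_out(moves=[0,0,5,0,0,0,0,0,0,10,0,0,0,0,0,0,15,0,0,0,0,0,0,15,0,0,0,0])

```text
time_s: 5.58
tool_pos: [0.4273, -0.1537, 0.0158]
orientation: [3.142, -0.0, 0.129]
ft_force: [-0.6, -0.2, 0.0]
grip_width: 0.0938
```

Run:
```python
from h import *
from workcell import arm
s=arm.state();print(s["tool_pos"],s["ft_force"],s["grip_width"])
a=arm.camera("top")["img"];b=arm.camera("scene")["img"]
f=lambda i,x,y,w,h,W,H:cv2.resize(i[y:y+h,x:x+w,::-1],(W,H),interpolation=cv2.INTER_CUBIC)
cv2.imwrite("pics/down.png",np.hstack([f(a,255,170,80,80,400,400),f(b,170,140,80,80,400,400)]))
for q in(-1,1):print((proj("scene",s["tool_pos"]+[q*.047,q*.006,.0])-[170,140])*5+[400,0],(proj("scene",s["tool_pos"]+[q*.047,q*.006,.035])-[170,140])*5+[400,0])
```

```text
[ 0.42732635 -0.1536576   0.01577275] [-0.64953929 -0.15470761  0.01913875] 0.0938373174253369
[559.79114769 264.21498746] [553.67212389 219.46467714]
[654.64639626 347.23096713] [650.27893702 301.94741858]
```

View pics/down.png

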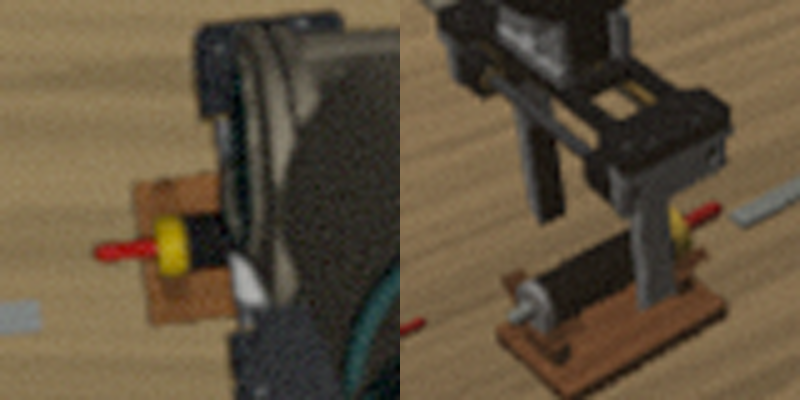

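The tips show at (548,222) and (655,307). With a +35 mm offset they project to (554,219) and (650,302), so the offset is confirmed as a height reading error and the sideways position is fine. I'll go down another 20 mm, watching the force.

Call:
carry_out(moves=[-1,0,5,0,0,0,0,-1,0,10,0,0,0,0,-1,0,10,0,0,0,0])

```text
time_s: 6.05
tool_pos: [0.426, -0.1537, 0.0053]
orientation: [-3.141, 0.001, 0.129]
ft_force: [-0.3, -0.1, 1.5]
grip_width: 0.0942
```

Call:
carry_out(moves=[0,0,5,0,0,0,0,0,0,10,0,0,0,0,0,0,10,0,0,0,1,0,0,10,0,0,0,1,0,0,10,0,0,0,1,0,0,10,0,0,0,1,0,0,10,0,0,0,1,0,0,10,0,0,0,1,0,0,10,0,0,0,1,0,0,10,0,0,0,1])

```text
time_s: 7.3
tool_pos: [0.4302, -0.1534, -0.0036]
orientation: [3.141, -0.007, 0.13]
ft_force: [5.1, 1.6, 1.1]
grip_width: 0.0291
```

Call:
carry_out(moves=[0,0,0,0,0,0,1,0,0,0,0,0,0,1])

```text
time_s: 7.55
tool_pos: [0.4302, -0.1534, -0.0037]
orientation: [3.141, -0.006, 0.13]
ft_force: [5.4, 1.3, 0.6]
grip_width: 0.0291
```

Call:
carry_out(moves=[0,0,-10,0,0,0,1,0,0,-40,0,0,0,1,0,0,-80,0,0,0,1,0,0,-115,0,0,0,1,0,0,-115,0,0,0,1,0,0,-115,0,0,0,1])

```text
time_s: 8.3
tool_pos: [0.4249, -0.1538, 0.1102]
orientation: [-3.141, 0.002, 0.128]
ft_force: [0.0, 0.0, -1.3]
grip_width: 0.0292
```

```bash
cat >> h.py <<'E'
PM=[C[n]["camera_matrix"]@np.c_[C[n]["R"],C[n]["t"]] for n in("scene","top")]
def tri(a,b):
    X=cv2.triangulatePoints(PM[0],PM[1],np.array(a,float).reshape(2,1),np.array(b,float).reshape(2,1));return (X[:3]/X[3]).ravel()
def red(img):
    h=cv2.cvtColor(img,cv2.COLOR_RGB2HSV);m=(((h[...,0]<8)|(h[...,0]>172))&(h[...,1]>170)&(h[...,2]>60)).astype('uint8')
    k,l,st,ce=cv2.connectedComponentsWithStats(m)
    return [(st[i].tolist(),ce[i].round(1).tolist()) for i in range(1,k) if 6<st[i,4]<200]
E
python3 - <<'E'
from h import *
from workcell import arm
go([.54,0,.13],.17)
s=arm.state();print(s["ft_force"],s["grip_width"])
for n in("scene","top"):
    i=arm.camera(n)["img"];print(n,red(i));print(proj(n,s["tool_pos"]+[-.010,.083,.053]));cv2.imwrite(f"pics/g_{n}.png",i[:,:,::-1])
E
```

```text
t 8.3 pos [ 0.4249 -0.1538  0.1102] rpy [-3.141e+00  2.000e-03  1.280e-01] shift mm [ 133.9 -137.8  -20.1] rot [-0.0005  0.0021 -0.0415]
[ 0.013111    0.03058758 -1.28539407] 0.029197680416730123
scene [([36, 11, 35, 12, 110], [52.0, 14.9]), ([224, 148, 7, 4, 16], [227.1, 149.8]), ([100, 175, 4, 3, 7], [101.3, 175.9]), ([169, 204, 6, 3, 8], [171.5, 205.0]), ([154, 258, 8, 6, 16], [157.5, 260.4])]
[230.88628383 148.00767242]
top [([386, 175, 5, 3, 8], [388.0, 176.2]), ([276, 215, 13, 6, 50], [282.3, 217.8])]
[275.60650787 216.65615359]
```

The roller is held and level: the red tip shows at (230.5,148.5) in the scene view and (276,217.5) in the top view, within 1–2 px of the prediction. Next I move to a staging point above the fork.

Run:
```python
from h import *
go([.585,.0944,.11],.17)
```

```text
t 8.4 pos [ 0.4248 -0.1535  0.1096] rpy [-3.14e+00  3.00e-03  1.29e-01] shift mm [ 190.7 -225.3   -0.7] rot [-0.0012  0.0029 -0.0411]
```

Call:
carry_out(moves=[38,-45,-5,0,0,-0.01,1,76,-90,-5,0,0,-0.02,1,114,-135,-5,0,0,-0.03,1,152,-180,-3,0,0,-0.04,1,180,-213,0,0,0,-0.041,1,191,-225,0,0,0,-0.041,1,191,-225,0,0,0,-0.041,1,191,-225,0,0,0,-0.041,1])

```text
time_s: 9.4
tool_pos: [0.5856, 0.0914, 0.1102]
orientation: [3.14, 0.002, 0.168]
ft_force: [-0.2, -0.3, -1.6]
grip_width: 0.0289
```

Run:
```python
from h import *
from workcell import arm
go([.585,.0944,.059],.17)
s=arm.state();print(s["ft_force"],s["grip_width"])
p=s["tool_pos"]+[0,0,.053]
f=lambda i,x,y,w,h,W,H:cv2.resize(i[y:y+h,x:x+w,::-1],(W,H),interpolation=cv2.INTER_CUBIC)
a=arm.camera("top")["img"];b=arm.camera("scene")["img"]
print(red(a),red(b))
ax=np.array([-np.sin(s["orientation"][2]),np.cos(s["orientation"][2]),0])
for d in(.084,-.066):print((proj("top",p+d*ax)-[140,110])*4,(proj("scene",p+d*ax)-[280,110])*4+[400,0])
cv2.imwrite("pics/stage.png",np.hstack([f(a,140,110,100,100,400,400),f(b,280,110,100,100,400,400)]))
```

```text
t 9.4 pos [0.5856 0.0914 0.1102] rpy [3.14e+00 2.00e-03 1.68e-01] shift mm [ 0.1 -3.2 51.2] rot [ 0.0017  0.0025 -0.0021]
[-0.17125947 -0.3333377  -1.6084294 ] 0.028897699309941856
[([171, 148, 3, 3, 8], [171.9, 149.1]), ([385, 175, 6, 3, 10], [387.9, 176.2]), ([342, 240, 8, 2, 16], [345.5, 240.5]), ([395, 333, 7, 11, 31], [397.7, 337.6])] [([36, 11, 35, 12, 112], [51.7, 15.0]), ([100, 175, 4, 3, 7], [101.3, 175.9]), ([169, 204, 6, 3, 9], [171.4, 205.1]), ([155, 258, 7, 6, 16], [157.7, 260.3])]
[121.43559372 148.86018309] [622.24055785 145.62528516]
[378.52804521 110.76922192] [477.42663157 237.37892601]
```

View pics/stage.png

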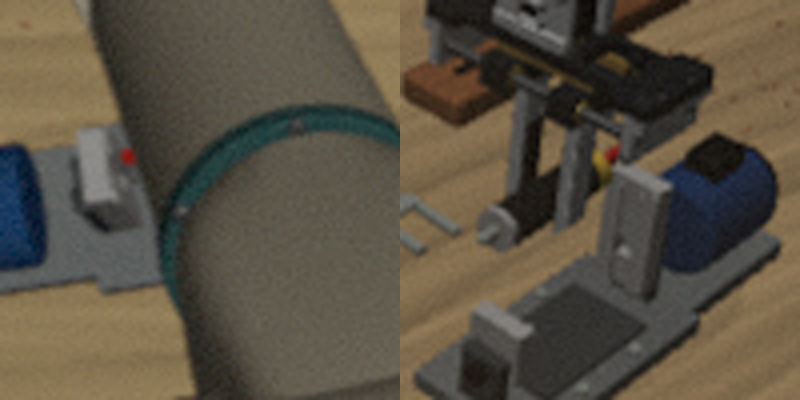

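Run:
```python
from h import *
import cv2
ex=np.array([np.cos(.17),np.sin(.17)]);ey=np.array([-ex[1],ex[0]])
F=np.array([.580,.124])
def fk(X): d=X[:2]-F;return (np.array([d@ex,d@ey])*1000).round(1)
for z in(.155,.163):print("pin",z,fk(ray("top",(172,149.1),z)))
for z in(.122,.127,.132):print("tall top",z,fk(ray("top",(164.2,151.5),z)))
t=C["top"]["img"]
# tall/low cheek light top-face masks in original image
g=cv2.cvtColor(t,cv2.COLOR_RGB2HSV);m=((g[...,1]<50)&(g[...,2]>115)).astype('uint8')
k,l,st,ce=cv2.connectedComponentsWithStats(m)
for i in range(1,k):
    if st[i,4]>30 and 130<ce[i][1]<190 and ce[i][0]<260:
        z=.127 if ce[i][0]<200 else .079
        print(st[i],ce[i],fk(ray("top",ce[i],z)))
for q in((613,153),(603,165)):
    print([ (q[0]-400)/4+280,q[1]/4+110])
print(tri(((613-400)/4+280,153/4+110),(171.5,149.1)), )
im=cv2.imread("pics/stage.png");cv2.imwrite("pics/st2.png",cv2.resize(im[100:270,460:660],(800,680)[:2])[:600])
```

```text
pin 0.155 [-2.8 48.9]
pin 0.163 [-4.8 47.7]
tall top 0.122 [ 2.6 72.9]
tall top 0.127 [ 1.3 72.1]
tall top 0.132 [ 0.1 71.3]
[221 138   8  17 104] [224.53846154 145.97115385] [  4.3 -70.2]
[159 142  10  18 115] [163.05217391 150.74782609] [ 3.5 74.5]
[333.25, 148.25]
[330.75, 151.25]
[0.56811862 0.17191379 0.15622694]
```

Run:
```python
from h import *
from workcell import arm
s=arm.state();print(s["tool_pos"],s["orientation"],s["grip_width"])
f=lambda i,x,y,w,h,W,H:cv2.resize(i[y:y+h,x:x+w,::-1],(W,H),interpolation=cv2.INTER_CUBIC)
a=np.mean([arm.camera("top")["img"] for _ in range(3)],0).astype('uint8');b=np.mean([arm.camera("scene")["img"] for _ in range(3)],0).astype('uint8')
p=arm.state()["tool_pos"];print(p)
cv2.imwrite("pics/st2.png",np.vstack([f(b,280,125,100,60,800,480),np.hstack([f(a,155,138,48,24,400,120)[:120],f(a,155,138,48,24,400,120)*0])]))
cv2.imwrite("pics/a.png",a[:,:,::-1]);cv2.imwrite("pics/b.png",b[:,:,::-1])
ax=np.array([-np.sin(.168),np.cos(.168),0])
for d in(.084,0,-.066):print(d,(proj("scene",p+[0,0,.053]+d*ax)-[280,125])*8,proj("top",p+[0,0,.053]+d*ax))
```

```text
[0.58608363 0.09155576 0.11069533] [3.14033668e+00 1.18382236e-03 1.67431232e-01] 0.02899727908648168
[0.58682774 0.09353936 0.11098486]
0.084 [451.91141404 168.96137937] [169.37501101 146.59383871]
0 [295.53378387 268.17901937] [205.43832158 141.24702166]
-0.066 [162.80247731 352.3936668 ] [233.68648403 137.05889377]
```

View pics/st2.png

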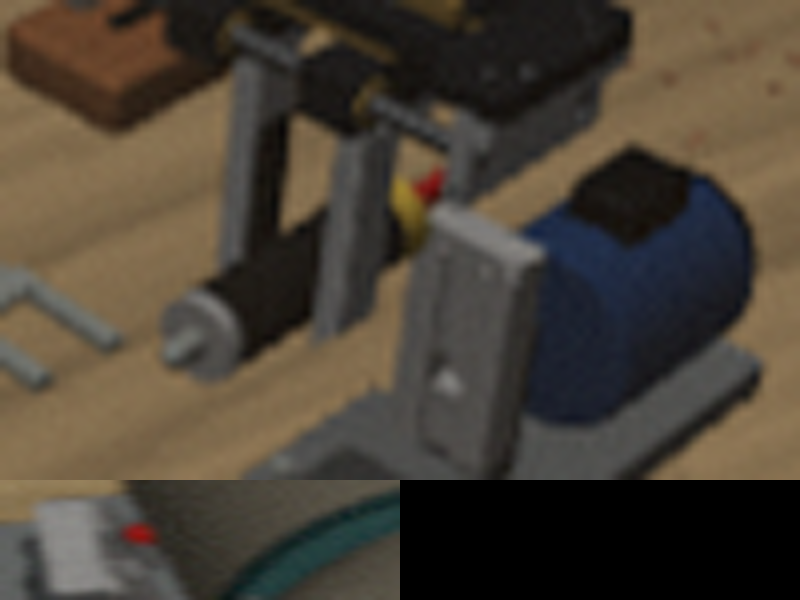

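Run:
```python
from h import *
def planeray(n,uv,F,yaw,yf):
    c=C[n];d=c["R"].T@np.linalg.solve(c["camera_matrix"],[*uv,1.]);o=-c["R"].T@c["t"]
    ex=np.array([np.cos(yaw),np.sin(yaw),0]);ey=np.array([-ex[1],ex[0],0]);f=np.array([*F,0])
    X=o+d*((yf-(o-f)@ey)/(d@ey));return ((X-f)@ex*1000).round(1),(X[2]*1000).round(1)
Sc=lambda u,v:(280+u/8,125+v/8)
for F in((.580,.124),(.583,.1245)):
  print(F,"tall L/R",planeray("scene",Sc(433,214),F,.17,.062),planeray("scene",Sc(528,262),F,.17,.062),"socket",planeray("scene",Sc(447,378),F,.17,.067),"groove edges",planeray("scene",Sc(440,300),F,.17,.062),planeray("scene",Sc(487,300),F,.17,.062))
# top-view: face quad corners
Tc=lambda u,v:(155+u/8.33,138+(v-480)/5)
ex=np.array([np.cos(.17),np.sin(.17)]);ey=np.array([-ex[1],ex[0]])
for q in((38,503),(85,498)):
    X=ray("top",Tc(*q),.127)[:2]-[.58,.124];print("far corners x_f,y_f",X@ex*1e3,X@ey*1e3)
# roller: plane through tool centre line
p=np.array([.5868,.0935]);
print("stub tip, drum face, ring (rel. tool axis; z):")
for q,d in(((172,352),-.066),((203,336),-.051),((405,215),.046)):print(planeray("scene",Sc(*q),p,.1675,d))
```

```text
(0.58, 0.124) tall L/R (np.float64(-9.0), np.float64(135.0)) (np.float64(32.4), np.float64(135.6)) socket (np.float64(4.7), np.float64(65.4)) groove edges (np.float64(-0.4), np.float64(101.3)) (np.float64(18.8), np.float64(111.7))
(0.583, 0.1245) tall L/R (np.float64(-12.0), np.float64(135.0)) (np.float64(29.4), np.float64(135.6)) socket (np.float64(1.7), np.float64(65.4)) groove edges (np.float64(-3.5), np.float64(101.3)) (np.float64(15.8), np.float64(111.7))
far corners x_f,y_f 24.539365393459054 80.2801802575936
far corners x_f,y_f 24.912755424574797 66.65631837815467
stub tip, drum face, ring (rel. tool axis; z):
(np.float64(3.8), np.float64(166.3))
(np.float64(4.0), np.float64(164.8))
(np.float64(9.0), np.float64(167.7))
```

Call:
carry_out(moves=[5,0,0,0,0,0,1,5,0,20,0,0,0,1,5,0,36,0,0,0,1,5,0,42,0,0,0,1,5,0,42,0,0,0,1,5,0,42,0,0,0,1])

```text
time_s: 10.55
tool_pos: [0.5922, 0.095, 0.0693]
orientation: [-3.142, -0.001, 0.17]
ft_force: [-0.8, 0.9, -1.3]
grip_width: 0.029
```

```bash
cat > look.py <<'E'
import sys
from h import *
from workcell import arm
s=arm.state();print(s["time_s"],s["tool_pos"].round(4),s["orientation"].round(3),s["ft_force"].round(2),s["moment"].round(3),s["grip_width"])
f=lambda i,x,y,w,h,W,H:cv2.resize(i[y:y+h,x:x+w,::-1],(W,H),interpolation=cv2.INTER_CUBIC)
a,b=[np.mean([arm.camera(n)["img"] for _ in range(3)],0).astype('uint8') for n in("top","scene")]
print(red(a)[:1])
cv2.imwrite(f"pics/{sys.argv[1]}.png",np.vstack([f(b,280,125,100,45,800,360),f(a,145,130,100,30,800,240)]))
E
python3 look.py st3
```

```text
10.55 [0.5922 0.095  0.0693] [-3.142e+00 -1.000e-03  1.700e-01] [-0.8   0.92 -1.32] [-0.064 -0.099  0.002] 0.02902896354646184
[([172, 148, 5, 4, 14], [174.4, 149.6])]
```

View pics/st3.png

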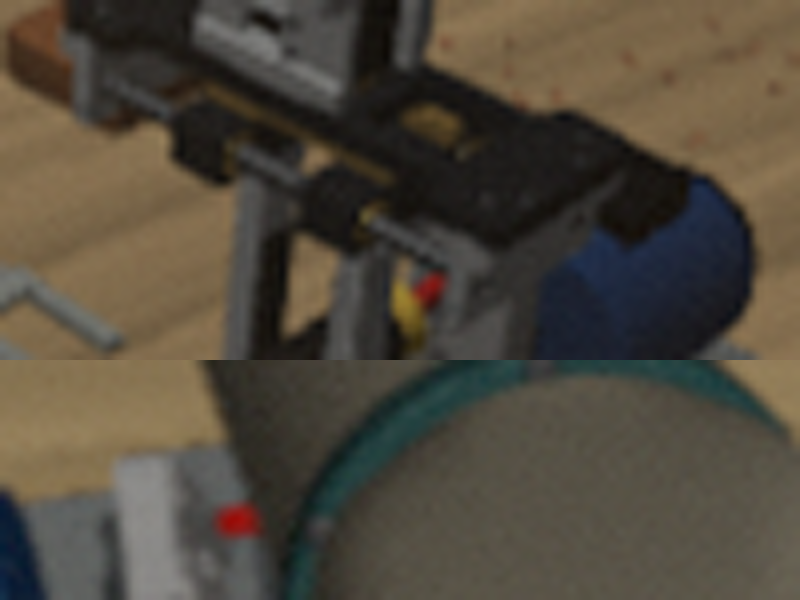

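Run:
```python
from h import *
ex=np.array([np.cos(.17),np.sin(.17)]);ey=np.array([-ex[1],ex[0]]);F=np.array([.58,.124])
fk=lambda X:(((X[:2]-F)@ex*1e3).round(1),((X[:2]-F)@ey*1e3).round(1))
for z in(.116,.122):print("pin c",fk(ray("top",(174.4,149.6),z)),"tip",fk(ray("top",(172,150),z)))
img=cv2.imread("pics/top0.png");t=C["top"]["img"]
# robust cheek corners: min-area rect of bright mask
g=cv2.cvtColor(t,cv2.COLOR_RGB2HSV)
for th in(105,115,125):
  m=((g[...,1]<50)&(g[...,2]>th)).astype('uint8')
  k,l,st,ce=cv2.connectedComponentsWithStats(m)
  for i in range(1,k):
    if st[i,4]>60 and 130<ce[i][1]<190 and ce[i][0]<260:
        c=cv2.boxPoints(cv2.minAreaRect(np.argwhere(l==i)[:,::-1].astype(np.float32)));z=.127 if ce[i][0]<200 else .079
        print(th,st[i,4],[fk(ray("top",q,z)) for q in c],fk(ray("top",ce[i],z)))
print("tool",fk(np.array([.5922,.095])))
```

```text
pin c (np.float64(4.9), np.float64(49.0)) tip (np.float64(4.8), np.float64(54.8))
pin c (np.float64(3.4), np.float64(48.2)) tip (np.float64(3.3), np.float64(54.0))
105 118 [(np.float64(25.9), np.float64(-63.1)), (np.float64(24.9), np.float64(-79.5)), (np.float64(-18.8), np.float64(-77.1)), (np.float64(-17.9), np.float64(-60.7))] (np.float64(3.8), np.float64(-70.0))
105 130 [(np.float64(26.2), np.float64(83.4)), (np.float64(26.5), np.float64(66.2)), (np.float64(-18.1), np.float64(64.7)), (np.float64(-18.4), np.float64(81.8))] (np.float64(4.0), np.float64(74.1))
115 104 [(np.float64(25.6), np.float64(-62.9)), (np.float64(24.8), np.float64(-78.8)), (np.float64(-17.2), np.float64(-76.8)), (np.float64(-16.4), np.float64(-61.0))] (np.float64(4.3), np.float64(-70.2))
115 115 [(np.float64(25.8), np.float64(83.0)), (np.float64(26.0), np.float64(66.5)), (np.float64(-18.1), np.float64(65.0)), (np.float64(-18.4), np.float64(81.4))] (np.float64(3.5), np.float64(74.5))
125 86 [(np.float64(24.7), np.float64(-63.7)), (np.float64(24.6), np.float64(-77.1)), (np.float64(-16.8), np.float64(-76.9)), (np.float64(-16.7), np.float64(-63.5))] (np.float64(3.2), np.float64(-70.5))
125 87 [(np.float64(23.8), np.float64(82.2)), (np.float64(23.1), np.float64(68.0)), (np.float64(-17.2), np.float64(69.2)), (np.float64(-16.5), np.float64(83.3))] (np.float64(3.9), np.float64(74.6))
tool (np.float64(7.1), np.float64(-30.6))
```

The view shows the red pin tip at (217,521) in the top panel. By ray it lies at x_f≈+4, in line with both cheek middles (+3.8). I'll lower 10 mm, then move toward the tall cheek until contact.

Call:
carry_out(moves=[0,0,5,0,0,0,1,0,0,10,0,0,0,1,0,-5,10,0,0,0,1,0,-9,10,0,0,0,1,0,-9,10,0,0,0,1])

```text
time_s: 11.48
tool_pos: [0.5902, 0.1046, 0.0589]
orientation: [-3.141, -0.0, 0.171]
ft_force: [0.4, -0.2, -1.2]
grip_width: 0.0293
```

Call:
carry_out(moves=[0,-2,0,0,0,0,1,0,-4,0,0,0,0,1,0,-4,0,0,0,0,1])

```text
time_s: 11.85
tool_pos: [0.5897, 0.1071, 0.0588]
orientation: [3.141, -0.0, 0.17]
ft_force: [0.6, -2.0, -2.2]
grip_width: 0.0292
```

Call:
carry_out(moves=[0,-2,0,0,0,0,1,0,-4,0,0,0,0,1,0,-4,0,0,0,0,1])

```text
time_s: 12.22
tool_pos: [0.5889, 0.1116, 0.0588]
orientation: [3.141, -0.0, 0.17]
ft_force: [1.1, -2.1, -2.0]
grip_width: 0.0289
```

Call:
carry_out(moves=[2,0,0,0,0,0,1,4,0,0,0,0,0,1,4,0,0,0,0,0,1])

```text
time_s: 12.6
tool_pos: [0.5921, 0.112, 0.0585]
orientation: [3.141, 0.002, 0.17]
ft_force: [-1.4, -2.1, 0.0]
grip_width: 0.0294
```

Call:
carry_out(moves=[-4,0,0,0,0,0,1,-8,0,0,0,0,0,1,-8,0,0,0,0,0,1])

```text
time_s: 12.98
tool_pos: [0.5848, 0.1108, 0.059]
orientation: [3.142, -0.0, 0.17]
ft_force: [0.3, -1.9, -1.1]
grip_width: 0.029
```

Call:
carry_out(moves=[4,0,0,0,0,0,1,8,0,0,0,0,0,1,10,0,0,0,0,0,1,10,0,0,0,0,0,1])

```text
time_s: 13.48
tool_pos: [0.593, 0.1122, 0.0581]
orientation: [3.141, 0.004, 0.171]
ft_force: [-3.8, -3.2, -0.6]
grip_width: 0.0292
```

Call:
carry_out(moves=[-4,0,0,0,0,0,1,-8,0,0,0,0,0,1,-14,0,0,0,0,0,1,-14,0,0,0,0,0,1])

```text
time_s: 13.98
tool_pos: [0.5834, 0.1107, 0.0598]
orientation: [-3.141, -0.005, 0.169]
ft_force: [6.7, -1.6, -2.4]
grip_width: 0.029
```

Walls are felt on both sides (−3.8 N at x=0.593, +6.7 N at x=0.583), so the pin is in the groove, whose middle is near x≈0.588. I'll centre there and compress the spring.

Call:
carry_out(moves=[4,0,0,0,0,0,1,7,0,0,0,0,0,1,7,-5,0,0,0,0,1,7,-10,0,0,0,0,1,7,-15,0,0,0,0,1,7,-15,0,0,0,0,1,7,-15,0,0,0,0,1])

```text
time_s: 14.85
tool_pos: [0.5849, 0.1258, 0.0586]
orientation: [3.141, 0.001, 0.17]
ft_force: [-0.1, -4.4, -2.5]
grip_width: 0.0293
```

Call:
carry_out(moves=[0,-3,0,0,0,0,1,0,-6,0,0,0,0,1,0,-6,0,0,0,0,1,0,-6,0,0,0,0,1])

```text
time_s: 15.35
tool_pos: [0.5841, 0.1304, 0.0586]
orientation: [3.14, 0.001, 0.169]
ft_force: [0.8, -5.4, -1.6]
grip_width: 0.0294
```

Call:
carry_out(moves=[0,1.5,3,0,0,0,1,0,1.5,6,0,0,0,1,0,1.5,10,0,0,0,1,0,1.5,10,0,0,0,1])

```text
time_s: 15.85
tool_pos: [0.5855, 0.1301, 0.049]
orientation: [3.141, -0.001, 0.169]
ft_force: [1.7, -4.1, -1.0]
grip_width: 0.0295
```

Call:
carry_out(moves=[0,0,2.5,0,0,0,1,0,0,5,0,0,0,1,0,0,5,0,0,0,1])

```text
time_s: 16.23
tool_pos: [0.5856, 0.1302, 0.0441]
orientation: [3.141, -0.002, 0.169]
ft_force: [1.4, -5.4, 0.5]
grip_width: 0.0291
```

Call:
carry_out(moves=[0,0,2.5,0,0,0,1,0,0,5,0,0,0,1,0,0,5,0,0,0,1])

```text
time_s: 16.6
tool_pos: [0.5857, 0.1302, 0.0392]
orientation: [3.141, -0.002, 0.169]
ft_force: [1.9, -5.4, -0.6]
grip_width: 0.0289
```

Call:
carry_out(moves=[0,0,2,0,0,0,1,0,0,4,0,0,0,1,0,0,4,0,0,0,1])

```text
time_s: 16.98
tool_pos: [0.5856, 0.1302, 0.0352]
orientation: [3.141, -0.002, 0.169]
ft_force: [1.0, -6.0, -0.2]
grip_width: 0.0287
```

Call:
carry_out(moves=[0,0,2,0,0,0,1,0,0,4,0,0,0,1,0,0,4,0,0,0,1])

```text
time_s: 17.35
tool_pos: [0.5856, 0.1302, 0.0312]
orientation: [3.141, -0.002, 0.169]
ft_force: [0.8, -5.7, 0.1]
grip_width: 0.0288
```

Call:
carry_out(moves=[0,0,2,0,0,0,1,0,0,3,0,0,0,1,0,0,3,0,0,0,1])

```text
time_s: 17.73
tool_pos: [0.5857, 0.1302, 0.0283]
orientation: [3.141, -0.002, 0.169]
ft_force: [0.9, -5.7, -0.5]
grip_width: 0.0294
```

Call:
carry_out(moves=[0,0,2,0,0,0,1,0,0,3,0,0,0,1,0,0,3,0,0,0,1])

```text
time_s: 18.1
tool_pos: [0.5846, 0.1308, 0.0245]
orientation: [-3.141, 0.0, 0.17]
ft_force: [0.9, -4.2, -4.0]
grip_width: 0.0291
```

Call:
carry_out(moves=[0,0,2,0,0,0,1,0,0,3,0,0,0,1,0,0,3,0,0,0,1])

```text
time_s: 18.48
tool_pos: [0.5847, 0.1308, 0.0219]
orientation: [-3.141, -0.0, 0.17]
ft_force: [0.8, -3.6, -0.9]
grip_width: 0.0291
```

Call:
carry_out(moves=[0,0,2,0,0,0,1,0,0,3,0,0,0,1,0,0,3,0,0,0,1])

```text
time_s: 18.85
tool_pos: [0.5846, 0.1307, 0.0188]
orientation: [-3.142, -0.0, 0.17]
ft_force: [1.1, -3.9, -0.5]
grip_width: 0.0291
```

The force along the axis dropped from 5.7 to about 3.9 N near z=0.0245, which is the expected 9 mm spring-out, so the pin is in the tall socket. I'll feel for the socket's lower edge.

Call:
carry_out(moves=[0,0,1,0,0,0,1,0,0,2,0,0,0,1,0,0,2,0,0,0,1])

```text
time_s: 19.23
tool_pos: [0.5846, 0.1306, 0.0167]
orientation: [3.142, 0.0, 0.17]
ft_force: [1.6, -3.4, -0.4]
grip_width: 0.0289
```

```bash
sed -i 's/280,125,100,45,800,360/275,140,100,45,800,360/; s/145,130,100,30,800,240/145,130,100,30,800,240/' look.py; python3 look.py in1
```

```text
19.225 [0.5846 0.1306 0.0167] [3.142 0.    0.17 ] [ 1.58 -3.43 -0.38] [-0.851 -0.294 -0.032] 0.028912618161663458
[([385, 175, 6, 4, 11], [387.7, 176.4])]
```

View pics/in1.png

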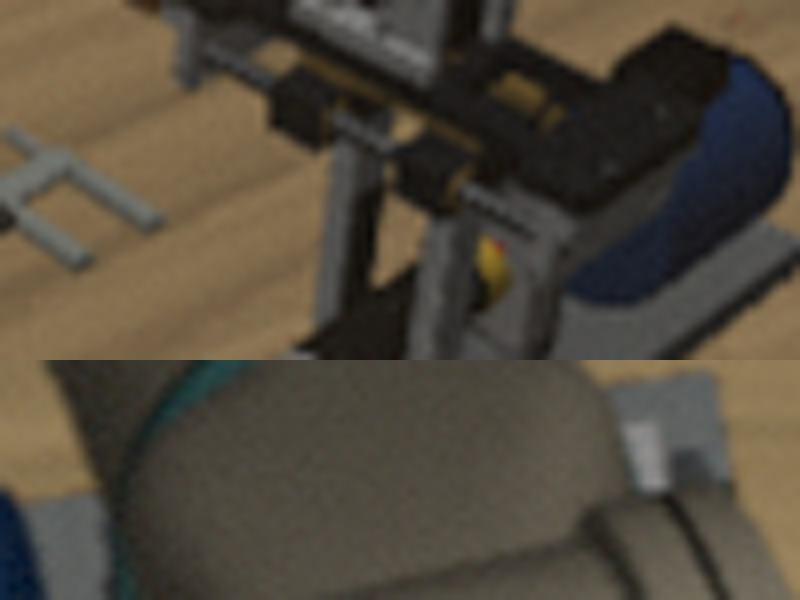

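```bash
cat > m.py <<'E'
from h import *
from workcell import arm
def yel(i):
    h=cv2.cvtColor(i,cv2.COLOR_RGB2HSV);m=((h[...,0]>20)&(h[...,0]<33)&(h[...,1]>150)&(h[...,2]>60))
    y,x=np.nonzero(m);k=(x>315)&(x<345)&(y>140)&(y<190);return x[k].mean().round(2),y[k].mean().round(2),k.sum(),(x[k].max(),y[k].min(),y[k].max())
def pr(uv,p,yaw,yf):
    c=C["scene"];d=c["R"].T@np.linalg.solve(c["camera_matrix"],[*uv,1.]);o=-c["R"].T@c["t"]
    ex=np.array([np.cos(yaw),np.sin(yaw),0]);ey=np.array([-ex[1],ex[0],0]);f=np.array([*p,0])
    X=o+d*((yf-(o-f)@ey)/(d@ey));return ((X-f)@ex*1000).round(1),(X[2]*1000).round(1)
def stubpx(i):  # light steel flange near low end
    pass
E
python3 - <<'E'
from m import *
b0=cv2.imread("pics/b.png")[:,:,::-1].copy()
b1=np.mean([arm.camera("scene")["img"] for _ in range(4)],0).astype('uint8');cv2.imwrite("pics/b1.png",b1[:,:,::-1])
y0=yel(b0);y1=yel(b1);print(y0,y1)
s=arm.state();p=s["tool_pos"]
print("staged",pr(y0[:2],(.5868,.0935),.1675,.046),"tool z 111 ->",164)
print("now",pr(y1[:2],p[:2],.17,.046),"tool z",p[2]*1e3,"-> expect",p[2]*1e3+53)
# drum: black pixels axis slope both images
for n,b,box in(("0",b0,(300,325,150,175)),("1",b1,(305,328,168,200))):
    g=b.max(2);y,x=np.nonzero(g<45);k=(x>box[0])&(x<box[1])&(y>box[2])&(y<box[3])
    q=np.c_[x[k],y[k]].astype(np.float32);print(n,k.sum(),cv2.minAreaRect(q))
E
```

```text
(np.float64(330.41), np.float64(150.82), np.int64(17), (np.int64(332), np.int64(148), np.int64(154))) (np.float64(336.0), np.float64(173.14), np.int64(14), (np.int64(337), np.int64(170), np.int64(176)))
staged (np.float64(7.8), np.float64(170.6)) tool z 111 -> 164
now (np.float64(9.5), np.float64(76.4)) tool z 16.790573803544255 -> expect 69.79057380354425
0 155 ((312.5384826660156, 159.6923065185547), (12.899612426757812, 19.101348876953125), 7.125016689300537)
1 161 ((320.387939453125, 180.59483337402344), (11.686274528503418, 21.796871185302734), 23.198589324951172)
```

Call:
carry_out(moves=[0,0,1,0,0,0,1,0,0,2.5,0,0,0,1,0,0,2.5,0,0,0,1])

```text
time_s: 20.1
tool_pos: [0.5847, 0.1307, 0.0144]
orientation: [-3.142, -0.0, 0.17]
ft_force: [0.8, -4.6, 2.4]
grip_width: 0.0288
```

The lower edge is felt (Fz rose by 3 N), so the socket's middle is at about z=0.018. I'll go up 3.5 mm and move the stub toward the low socket.

Call:
carry_out(moves=[0,0,-2,0,0,0,1,0,0,-3.5,0,0,0,1,0,2,-3.5,0,0,0,1,0,4,-3.5,0,0,0,1,0,4,-3.5,0,0,0,1])

```text
time_s: 20.72
tool_pos: [0.5852, 0.1264, 0.0176]
orientation: [3.142, 0.0, 0.17]
ft_force: [0.9, -2.1, -1.4]
grip_width: 0.0288
```

Call:
carry_out(moves=[0,2,0,0,0,0,1,0,4,0,0,0,0,1,0,4,0,0,0,0,1])

```text
time_s: 21.1
tool_pos: [0.5859, 0.1226, 0.0178]
orientation: [-3.142, 0.0, 0.17]
ft_force: [1.0, -2.3, -2.6]
grip_width: 0.0292
```

Call:
carry_out(moves=[0,2,0,0,0,0,1,0,3.5,0,0,0,0,1,0,3.5,0,0,0,0,1])

```text
time_s: 21.48
tool_pos: [0.5865, 0.1192, 0.0178]
orientation: [-3.142, 0.0, 0.17]
ft_force: [1.2, -1.5, -1.4]
grip_width: 0.0289
```

Call:
carry_out(moves=[0,1,0,0,0,0,1,0,2,0,0,0,0,1,0,2,0,0,0,0,1])

```text
time_s: 21.85
tool_pos: [0.5869, 0.1173, 0.0178]
orientation: [-3.142, -0.0, 0.17]
ft_force: [1.6, -1.7, -2.0]
grip_width: 0.0294
```

Call:
carry_out(moves=[0,1,0,0,0,0,1,0,2,0,0,0,0,1,0,2,0,0,0,0,1])

```text
time_s: 22.22
tool_pos: [0.5872, 0.116, 0.0178]
orientation: [-3.141, -0.0, 0.17]
ft_force: [0.5, 0.2, -2.0]
grip_width: 0.0289
```

Stub bottomed: Fy swung from −1.7 to +0.2 N, at y_f≈−8. I'll lower 1.5 mm onto the socket floors, release, and retreat upward.

Call:
carry_out(moves=[0,-0.5,1.5,0,0,0,1,0,-0.5,1.5,0,0,0,1,0,-0.5,1.5,0,0,0,0.4,0,-0.5,1.5,0,0,0,0.4,0,-0.5,1.5,0,0,0,0.4,0,-0.5,1.5,0,0,0,0.4,0,-0.5,1.5,0,0,0,0.4,0,-0.5,1.5,0,0,0,0.4])

```text
time_s: 23.22
tool_pos: [0.5871, 0.1158, 0.0163]
orientation: [-3.142, -0.0, 0.17]
ft_force: [0.7, 0.2, -0.3]
grip_width: 0.0564
```

Call:
carry_out(moves=[0,0,-15,0,0,0,0.4,0,0,-40,0,0,0,0.4,0,0,-85,0,0,0,0.4,0,0,-120,0,0,0,0.4,-30,30,-160,0,0,0,0.4,-90,60,-170,0,0,0,0.4,-140,120,-170,0,0,0,0.4,-140,180,-170,0,0,0,0.4,-140,200,-170,0,0,0,0.4])

```text
time_s: 24.35
tool_pos: [0.4823, -0.1086, 0.1877]
orientation: [3.139, -0.001, 0.166]
ft_force: [0.3, 0.9, -0.3]
grip_width: 0.0564
```

Run:
```python
from h import *
from workcell import arm
s=arm.state();print(s["time_s"],s["tool_pos"],s["ft_force"],s["grip_width"])
f=lambda i,x,y,w,h,W,H:cv2.resize(i[y:y+h,x:x+w,::-1],(W,H),interpolation=cv2.INTER_CUBIC)
a,b=[np.mean([arm.camera(n)["img"] for _ in range(3)],0).astype('uint8') for n in("top","scene")]
print(red(a),red(b))
cv2.imwrite("pics/fin.png",np.vstack([f(b,280,140,100,50,700,350),f(a,145,130,100,34,700,238)]))
```

```text
24.35 [ 0.48225204 -0.10860481  0.18768515] [ 0.28729882  0.86184149 -0.29627018] 0.056363082590983264
[([171, 154, 7, 4, 22], [174.0, 155.2]), ([385, 175, 6, 3, 11], [387.7, 176.2]), ([395, 333, 6, 11, 31], [397.7, 337.6])] [([36, 11, 35, 12, 112], [51.7, 15.0]), ([334, 171, 4, 3, 7], [335.4, 171.7]), ([100, 175, 4, 3, 7], [101.3, 175.9]), ([169, 204, 6, 3, 9], [171.4, 205.1]), ([155, 258, 7, 6, 16], [157.7, 260.3])]
```

View pics/fin.png

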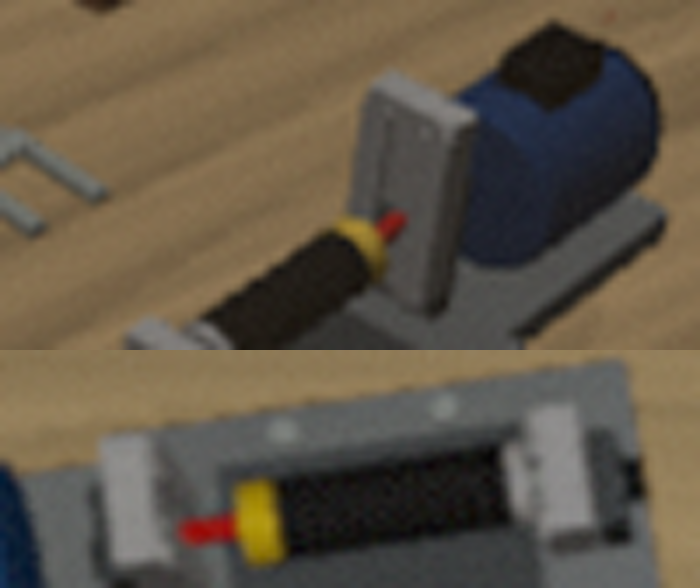

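The final view shows the roller between the cheeks and parallel to the fork. The red pin enters the tall socket at scene (403,222) and top (183,532), and the steel end is tight against the low cheek at top (520,475). I'm handing it in.

```bash
python3 -c "
from workcell import arm
print(arm.sign_off())"
```

```text
the job is handed in; nothing more can be done
None
```

The sprung roller is back in the bench sander and handed in at about 24.6 s. The last pictures show it between the cheeks, in line with the fork, and standing free of the gripper.

- **Seating, by feel:** With the pin in the tall cheek's groove and the spring compressed about 23 mm, I slid the roller down. The axial force then fell from 5.7 to about 3.9 N as the pin sprang into its socket. I felt the socket's lower edge, centred on it, and moved the stub about 13 mm until it bottomed, at about y = −8 mm in the fork's frame. I let go only after that.
- **Forces:** Readings at the end of each move never passed about 7 N, with the gripper pressing gently throughout.
- **First grasp missed:** The real fingertips were about 34 mm higher than the reported TCP. I measured that in the pictures, allowed for it, and the second grasp held. The first try left the roller undisturbed in its rest.
- **Checks that disagreed:** The two cameras and the robot's readings differed by 3 to 8 mm near the fork, so I aligned the pin by feeling the groove walls.
- **Not measured:** I did not measure level separately after release; it follows from both ends being in their sockets. I did not re-measure the sanding block, caliper or glue bottle, but the arm kept clear of them.

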